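# Reverse a row of eye-drop bottles into the second rack

## Robot

A 7-joint arm with a two-finger parallel gripper is mounted at the origin on a cart in front of the work surface, level with it; the furniture and walls round the work are solid. World frame = base frame: x ahead of the robot, y to its left, z up, the work surface at z = 0. Lengths are in m, angles in rad, forces in N, time in s.
With the tool pointing down it reaches from about 0.4 to 0.875 m from the base axis. Payload 19.3 kg.
Tool frame: the origin (TCP) lies at the very end of the fingers, on their centre line; the grasp point (between the pads) lies 19 mm behind it; z points along the fingers, y is the line along which they close (so a half turn about z gives the same grasp; the last joint's range is limited). The gripper opens to 85 mm and grips with 20 to 120 N. Pads are 22 mm wide; open, the fingers measure 114 mm over their backs; the gripper's body (76 mm by 85 mm) begins 54 mm behind the grasp point. The pads swing forward as they close: fully open they stand 13 mm farther back than shut.
Start: joints at [1.13, 0.521, -0.036, 1.599, 0.021, 1.021, -0.113], TCP at [0.226, -0.583, 0.231] pointing down, gripper open.
Joint ranges: [-2.91, 2.91], [-0.3, 2.13], [-1.5, 1.42], [0.17, 2.43], [-1.26, 4.41], [0.16, 1.93], [-2.52, 2.52]. Speed limits (rad/s): [1.89, 1.89, 2.39, 2.39, 3.01, 3.01, 3.01].

## Interface

Orientations are given as [roll, pitch, yaw] about the fixed x, y, z axes, in that order (R = Rz(yaw) Ry(pitch) Rx(roll)).
In Python, from workcell import monitor, viewer, bot gives the robot as it stands.
- The arm moves only by the tool move_arm, never from a script. Its arguments are lists of equal length, an entry for each row: "gripper": the opening, from 0 (shut) to 1 (fully open); "linear": the shift along the tool's x, y, z in cm, a list of three; "twist": the turn about the tool's z in degrees. A call has 1 to 8 rows; each row shifts and turns the commanded pose from where the row before left it, along the tool's axes as they then stand; what a row does not reach is not made up. A row lasts 1/10 s, in which the tool goes at most 50 mm and 8.59 degrees, less where a joint would pass 70% of its speed; a pose out of reach is approached as far as the arm can. A call with a gripper value outside its range is refused whole. The fingers move at their own pace and stop on an object; "squeeze" is the grip in N (left out, the last holds). Time passes only in rows, so rows that do not move let the fingers close. It gives the time, the measured TCP pose, the force, the opening and the grip force at its end, in the units of the state.
- monitor.observe(): the state, without advancing time (a new reading comes with each control period).
- viewer.grab_frame(name): name is "scene" or "top" or "wrist"; returns a dict with "img" (480x640x3 uint8, red, green, blue), "K" (3x3 intrinsics, pixels), "k1" (the pictures are not rectified: a ray, as slopes to the right and down, at radius r is drawn at 1 + k1 r^2 times it, then the intrinsics apply), "eye" and "rotation" of the camera in the world. Camera axes: x right, y up, looking along -z (the intrinsics and any distortion apply to the point x, -y, -z); pixel columns grow to the right and rows downward; lengths in m; the calibration is good to about 2 mm. A picture is of the moment at which its call begins. There is no depth.
- bot.job_done(): hands the job in; it is judged then, once.
The state is a dict: "clock": time; "qpos": joint angles; "qd": joint speeds; "joint_efforts": joint torques, N m; "position": TCP position; "tool_rot": TCP orientation; "force": force on the tool from outside, world axes, zero at the start; "moment": the same for the moment, N m; "grip_width": finger opening in m; "finger_force": force on a finger pad.
Only numpy, scipy, OpenCV 4.12 (cv2) and the standard library are available. Lean on these libraries where they do the work, as an engineer would, in place of code of your own. Each camera call takes 0.05 s, during which the arm holds its last target. There are 200 camera calls.

## Task

Move the four eye-drop bottles from the grey rack into the pockets of the black rack in reverse order: the bottle that stands nearest the orange stud on the grey rack goes into the pocket farthest from the orange stud on the black rack, and so on along the row. Stand each one upright on the floor of its pocket, never tip a bottle over, and leave the lens-cleaner spray bottle, the contact lens case and the pen torch beside the racks where they are.

Things in the scene. Friction and masses are not known exactly. Their poses are not given: they have to be found in the camera images.
- bottle_red: eye-drop bottle, white with a red cap and red band, 25 mm diameter, 65 mm tall: body from 0 to 45 mm, above it the cap, 16 mm diameter. Origin at the centre of its underside, z up along the bottle. Loose, about 20 g; starts upright in one of the four pockets of the grey rack.
- bottle_blue: eye-drop bottle, white with a blue cap and blue band, 25 mm diameter, 65 mm tall: body from 0 to 45 mm, above it the cap, 16 mm diameter. Origin at the centre of its underside, z up along the bottle. Loose, about 20 g; starts upright in one of the four pockets of the grey rack.
- bottle_green: eye-drop bottle, white with a white cap and a green band, 25 mm diameter, 65 mm tall: body from 0 to 45 mm, above it the cap, 16 mm diameter. Origin at the centre of its underside, z up along the bottle. Loose, about 20 g; starts upright in one of the four pockets of the grey rack.
- bottle_yellow: eye-drop bottle, white with a yellow cap and yellow band, 25 mm diameter, 65 mm tall: body from 0 to 45 mm, above it the cap, 16 mm diameter. Origin at the centre of its underside, z up along the bottle. Loose, about 20 g; starts upright in one of the four pockets of the grey rack.
- grey_rack: grey bottle rack, full at the start, fixed, 56 x 206 x 18 mm (x, y, z); origin at the centre of its underside, z up. Four open pockets in a row along y, centred at x = 0 and y = -75, -25, 25, 75 mm, each 44 x 44 mm inside, 12 mm deep (floor 6 mm above the desk), white floor liner, walls 6 mm. Orange stud (18 mm diameter, 24 mm high) on a tab past the +y end, at y = 115 mm.
- black_rack: black bottle rack, empty at the start, fixed, 56 x 206 x 18 mm (x, y, z); origin at the centre of its underside, z up. Four open pockets in a row along y, centred at x = 0 and y = -75, -25, 25, 75 mm, each 44 x 44 mm inside, 12 mm deep (floor 6 mm above the desk), white floor liner, walls 6 mm. Orange stud (18 mm diameter, 24 mm high) on a tab past the +y end, at y = 115 mm.
- tag_red: red colour tag, 12 x 30 x 10 mm block (x, y, z), fixed in front of (-x side of) the grey rack's pocket in which the red bottle starts; its centre is 36 mm from the bottle's starting axis. It stays behind and so records the starting order. Origin at the centre of its underside.
- tag_blue: blue colour tag, 12 x 30 x 10 mm block (x, y, z), fixed in front of (-x side of) the grey rack's pocket in which the blue bottle starts; its centre is 36 mm from the bottle's starting axis. It stays behind and so records the starting order. Origin at the centre of its underside.
- tag_green: green colour tag, 12 x 30 x 10 mm block (x, y, z), fixed in front of (-x side of) the grey rack's pocket in which the green bottle starts; its centre is 36 mm from the bottle's starting axis. It stays behind and so records the starting order. Origin at the centre of its underside.
- tag_yellow: yellow colour tag, 12 x 30 x 10 mm block (x, y, z), fixed in front of (-x side of) the grey rack's pocket in which the yellow bottle starts; its centre is 36 mm from the bottle's starting axis. It stays behind and so records the starting order. Origin at the centre of its underside.
- cleaner_spray: bystander: blue pump spray bottle, 37 mm diameter, 133 mm tall, standing loose; origin at the centre of its underside.
- contact_case: bystander: contact lens case with one blue and one white cap, 28 x 62 x 16 mm, lying loose; origin at the centre of its underside.
- pen_torch: bystander: white pen torch, 137 mm long, 15 mm thick, lying loose at the right front; origin at the centre of its underside.
Not all that is in view belongs to the job. What is shaped like the bottle_red but purple is not meant.

How it is judged:
By the outcome, as a careful person would: the job done as asked, in the order asked, and still so for the second after the job is handed in, with the robot touching nothing.
It also fails if it takes over 102 s, if anything falls off the work surface, if the arm or the gripper's body presses on something with over 40 N, if the wrist force passes 120 N, or if a joint passes its speed limit or range.

## Working session

There is one attempt and no reset: what is moved stays moved. The work goes in short steps, Python scripts to look and compute and a tool call to move; the robot and the scene stay as the last step left them, time stands still between calls to the robot, and variables do not carry over. Pictures are saved under pics/ and viewed, at most 14 in all, crops included, and the job is handed in when it is done.

Besides the shell and the picture viewer there is one more tool, called as name(argument=value, ...), one argument or row to a line, values as JSON. move_arm: Moves the arm, as the interface text tells. Its arguments: {"type":"object","properties":{"gripper":{"type":"array"},"linear":{"type":"array"},"twist":{"type":"array"},"squeeze":{"type":"number"}},"required":["gripper","linear","twist"]}

```bash
mkdir -p pics; ls
python3 - <<'E'
from workcell import monitor, viewer, bot
import cv2,pickle
s=monitor.observe();print(s)
for n in("scene","top"):
    f=viewer.grab_frame(n);pickle.dump(f,open(f"{n}0.pkl","wb"));cv2.imwrite(f"pics/{n}0.png",f["img"][:,:,::-1]);print(n,f["K"],f["k1"],f["eye"],f["rotation"])
E
```

```text
pics
{'clock': 0.0, 'qpos': array([ 1.12979655,  0.52199434, -0.03632643,  1.60001411,  0.02121732,
        1.02107219, -0.11278251]), 'qd': array([-1.54454051e-03,  2.43070228e-04,  8.10322206e-04,  1.07218727e-03,
       -1.03227440e-03,  1.09393390e-03, -3.78724437e-06]), 'joint_efforts': array([ 3.67313496e-04, -9.27115417e+01,  1.98000446e+00, -3.69929338e+01,
        1.77946722e-02,  8.13127728e-03,  3.59621811e-05]), 'position': array([ 0.22631598, -0.58222872,  0.23073582]), 'tool_rot': array([-3.14049412e+00,  9.32505900e-05,  3.70815666e-01]), 'force': array([ 0.1332767 , -0.97634547, -0.87735825]), 'moment': array([ 0.0094287 , -0.03056782, -0.00068844]), 'finger_force': 0.0, 'grip_width': 0.0852470249822575}
scene [[465.52411016   0.         311.12051751]
 [  0.         465.52411016 246.6381853 ]
 [  0.           0.           1.        ]] -0.0013554355646216076 [-0.0330454   0.12155294  0.68614121] [ 0.75773087  0.00370267 -2.08291443]
top [[522.80305126   0.         328.18523678]
 [  0.         522.80305126 237.73900861]
 [  0.           0.           1.        ]] 0.00806203218939525 [ 0.35992166 -0.17860645  1.38097467] [ 0.10025316 -0.01719143 -1.56302922]
```

View pics/scene0.png

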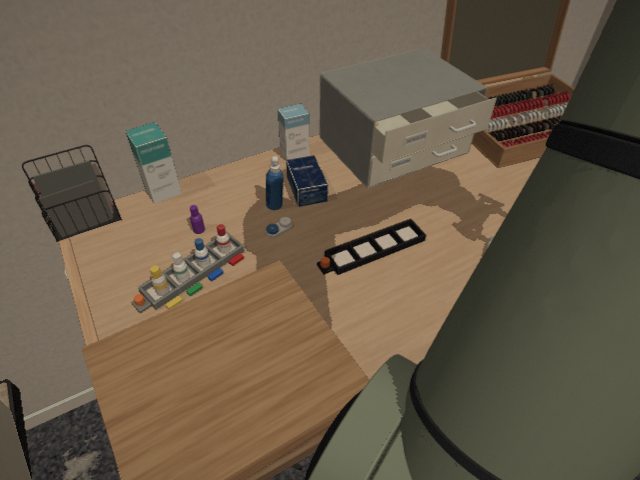

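View pics/top0.png

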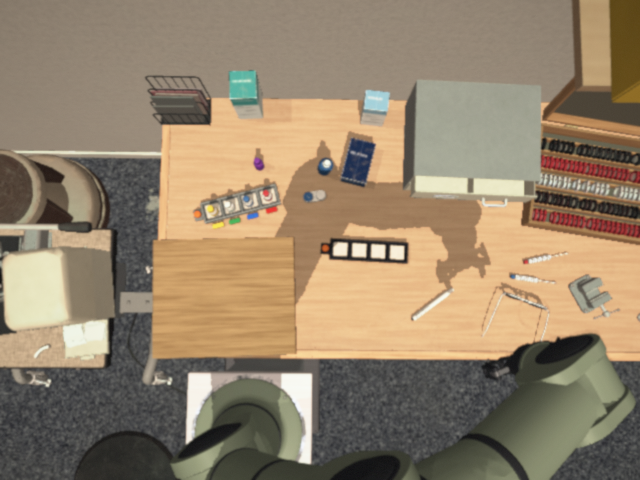

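Scene view: the grey rack runs from stud (140,299) to (240,240), with bottles yellow, white/green, blue and red in order from the stud. The black rack has its stud at (325,263). Top view: grey stud (198,213), caps at about (210,210), (229,205), (248,201), (267,196), black stud (326,248). The purple decoy is at (258,163) and a wooden board covers the lower left.

```bash
cat > h.py <<'E'
import numpy as np,cv2,pickle
from scipy.spatial.transform import Rotation as Ro
def ray(f,uv):
    K=f["K"];d=np.array([f["k1"],0,0,0,0.])
    x,y=cv2.undistortPoints(np.array([[uv]],float),K,d)[0,0]
    v=Ro.from_euler("xyz",f["rotation"]).apply([x,-y,-1]);return np.array(f["eye"]),v/np.linalg.norm(v)
def onz(f,uv,z):
    e,v=ray(f,uv);return e+v*(z-e[2])/v[2]
def tri(fs,uvs):
    A=np.zeros((3,3));b=np.zeros(3);R=[ray(f,u) for f,u in zip(fs,uvs)]
    for e,v in R:
        M=np.eye(3)-np.outer(v,v);A+=M;b+=M@e
    p=np.linalg.solve(A,b);return p,max(np.linalg.norm(np.cross(p-e,v)) for e,v in R)
def proj(f,p):
    c=Ro.from_euler("xyz",f["rotation"]).inv().apply(np.array(p)-f["eye"]);x,y=c[0]/-c[2],-c[1]/-c[2]
    s=1+f["k1"]*(x*x+y*y);return f["K"][0,0]*x*s+f["K"][0,2],f["K"][1,1]*y*s+f["K"][1,2]
def blobs(f,lo,hi,roi,amin=8):
    u0,v0,u1,v1=roi;h=cv2.cvtColor(f["img"],cv2.COLOR_RGB2HSV)[v0:v1,u0:u1]
    m=cv2.inRange(h,lo,hi);n,_,st,c=cv2.connectedComponentsWithStats(m)
    return [(int(st[i,4]),np.round(c[i]+[u0,v0],1).tolist()) for i in range(1,n) if st[i,4]>=amin]
E
python3 - <<'E'
from h import *
s,t=[pickle.load(open(n+"0.pkl","rb")) for n in("scene","top")]
for n,a,b in [("board NE",(285,263),(295,238)),("board NW",(85,349),(153,239)),("board SE",(368,383),(295,357)),("spray top",(275,158),(326,160)),("case",(279,227),(315,196)),("purple",(194,208),(258,160)),("drawer corner",(371,122),(415,180))]:
    print(n,tri((s,t),(a,b)))
C={"orange":((5,180,120),(16,255,255)),"red":((0,150,60),(4,255,255)),"blue":((100,120,50),(120,255,255)),"yel":((20,140,80),(32,255,255)),"green":((55,120,40),(80,255,255))}
for k,(lo,hi) in C.items():
    print(k,"S",blobs(s,lo,hi,(120,200,350,320)),"T",blobs(t,lo,hi,(180,150,340,260)))
for n,f,(u0,v0,u1,v1) in (("s",s,(120,200,440,320)),("t",t,(180,140,430,280))):
    cv2.imwrite(f"pics/{n}crop.png",cv2.resize(f["img"][v0:v1,u0:u1,::-1],None,fx=2.5 if n=="s" else 3,fy=2.5 if n=="s" else 3,interpolation=3))
E
```

```text
board NE (array([ 0.49387083, -0.11530974,  0.03377685]), np.float64(0.0005257599525868102))
board NW (array([0.48766462, 0.24794484, 0.03504631]), np.float64(0.001553581030252956))
board SE (array([ 0.20103542, -0.11286239,  0.05964055]), np.float64(0.009555656419461414))
spray top (array([ 0.67695793, -0.19214296,  0.12906412]), np.float64(0.00021444041747050325))
case (array([ 0.61117535, -0.16310709,  0.00515008]), np.float64(0.0023665905048662586))
purple (array([ 0.69311914, -0.01611424,  0.0597134 ]), np.float64(0.0022006691967053774))
drawer corner (array([ 0.62442744, -0.39409763,  0.17722608]), np.float64(0.008636882892302512))
orange S [(32, [324.9, 259.8]), (69, [139.0, 300.0])] T [(23, [197.0, 213.6]), (37, [324.9, 247.7])]
red S [(53, [220.2, 228.9]), (14, [223.0, 243.2]), (100, [235.6, 258.9])] T [(16, [265.4, 192.8]), (45, [271.1, 209.4])]
blue S [(73, [273.0, 204.4]), (43, [272.0, 228.8]), (44, [198.9, 245.9]), (101, [215.0, 273.8])] T [(58, [323.1, 169.2]), (17, [307.0, 196.4]), (8, [245.9, 198.1]), (36, [252.2, 215.3])]
yel S [(112, [155.3, 271.5]), (51, [160.6, 285.9]), (119, [173.7, 302.0])] T [(30, [210.4, 208.6]), (58, [217.6, 224.8])]
green S [(94, [193.9, 288.8])] T [(26, [234.2, 220.6])]
```

View pics/tcrop.png

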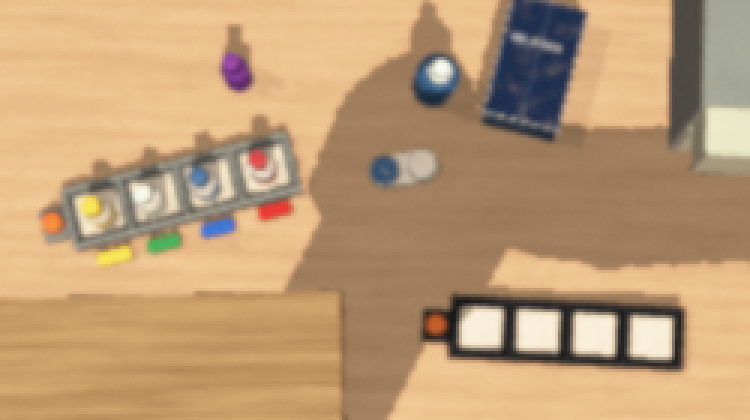

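Run:
```python
from h import *
np.set_printoptions(precision=4,suppress=True)
s,t=[pickle.load(open(n+"0.pkl","rb")) for n in("scene","top")]
# white cap of the green bottle: by whiteness in small roi
gs=blobs(s,(0,0,185),(180,60,255),(170,248,187,270),4);gt=blobs(t,(0,0,185),(180,60,255),(222,195,238,215),4);print("white",gs,gt)
for n,a,b in [("yel",(155.3,271.5),(210.4,208.6)),("blue",(198.9,245.9),(245.9,198.1)),("red",(220.2,228.9),(265.4,192.8)),("studG",(139,300),(197,213.6)),("studB",(324.9,259.8),(324.9,247.7))]: print(n,tri((s,t),(a,b)))
for n,c in [("yel",(217.6,224.8)),("green",(234.2,220.6)),("blue",(252.2,215.3)),("red",(271.1,209.4))]: print("tag T",n,onz(t,c,.01))
for n,c in [("yel",(173.7,302)),("green",(193.9,288.8)),("blue",(215,273.8)),("red",(235.6,258.9))]: print("tag S",n,onz(s,c,.01))
def liners(f,roi): return blobs(f,(0,0,130),(180,90,255),roi,60)
lt=liners(t,(330,237,410,265));ls=liners(s,(330,222,425,270));print(lt,ls)
L=[b for b in sorted(b for a,b in lt)];M=[b for b in sorted(b for a,b in ls)]
for b in L: print("T",onz(t,b,.006))
for b in M: print("S",onz(s,b,.006))
if len(L)==len(M):
    for a,b in zip(M,L): print("tri",tri((s,t),(a,b)))
```

```text
white [] [(132, [230.5, 205.4])]
yel (array([0.5648, 0.1009, 0.062 ]), np.float64(0.0015122164060738684))
blue (array([0.5939, 0.012 , 0.0545]), np.float64(0.0007742862142354497))
red (array([ 0.6068, -0.0379,  0.0639]), np.float64(0.0014852519024126396))
studG (array([0.5582, 0.1448, 0.0155]), np.float64(0.0009754687641734508))
studB (array([ 0.4715, -0.1912,  0.0224]), np.float64(0.001565835433146462))
tag T yel [0.5295 0.0902 0.01  ]
tag T green [0.5411 0.047  0.01  ]
tag T blue [ 0.5557 -0.      0.01  ]
tag T red [ 0.5719 -0.0495  0.01  ]
tag S yel [0.5282 0.0927 0.01  ]
tag S green [0.5391 0.0508 0.01  ]
tag S blue [0.5539 0.0036 0.01  ]
tag S red [ 0.5698 -0.0453  0.01  ]
[(209, [340.2, 248.9]), (214, [359.0, 249.8]), (215, [378.0, 250.8]), (213, [396.6, 251.9])] [(177, [406.3, 233.2]), (189, [385.6, 241.1]), (203, [364.3, 249.2]), (209, [342.9, 257.8])]
T [ 0.4691 -0.2331  0.006 ]
T [ 0.4672 -0.2828  0.006 ]
T [ 0.465 -0.333  0.006]
T [ 0.4625 -0.3822  0.006 ]
S [ 0.472  -0.2311  0.006 ]
S [ 0.4706 -0.2807  0.006 ]
S [ 0.468  -0.3309  0.006 ]
S [ 0.4655 -0.3814  0.006 ]
tri (array([ 0.47  , -0.2317,  0.0074]), np.float64(0.0016385591246476155))
tri (array([ 0.4682, -0.2812,  0.0076]), np.float64(0.0018706585772353547))
tri (array([ 0.4661, -0.3315,  0.0072]), np.float64(0.0017777552605507147))
tri (array([ 0.4633, -0.381 ,  0.0079]), np.float64(0.0013112516590297672))
```

View pics/scrop.png

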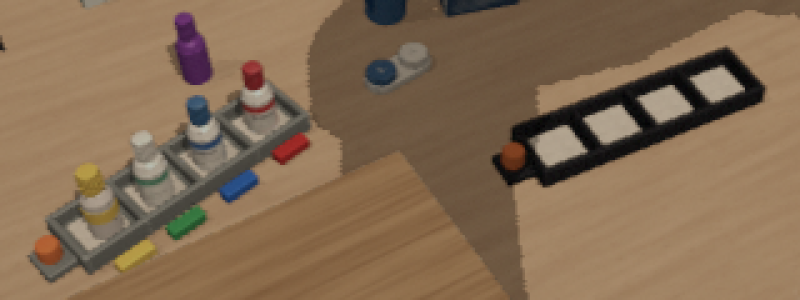

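Caps stand at about z = 62 mm and liners at about 7 mm. Candidates for "red bottle" in the scene view: red-capped (220,229) in the grey rack with the red tag, and purple (194,208), which stands loose outside the rack. The red one fits the description, as the crop confirms. The grey rack's order from the stud is yellow, green, blue, red, so the black rack's order from the stud is red, blue, green, yellow. Now I'll go over the grey rack.

```bash
cat > plan.py <<'E'
from h import *
from workcell import monitor
import sys
def plan(target,yaw,n):
    s=monitor.observe();p=np.array(s["position"]);y=s["tool_rot"][2]
    d=(np.array(target)-p)/n;dy=(np.radians(yaw)-y+np.pi)%(2*np.pi)-np.pi
    rows=[]
    for i in range(n):
        yi=y+dy*i/n;R=Ro.from_euler("xyz",[np.pi,0,yi]);rows.append(np.round(R.inv().apply(d)*100,1).tolist())
    print("pos",np.round(p,4),"yaw",round(float(np.degrees(y)),2),"total tool cm",np.round(Ro.from_euler("xyz",[np.pi,0,y]).inv().apply(np.array(target)-p)*100,2),"twist total",round(float(-np.degrees(dy)),2));
    if n>1: print(rows,"twist/row",round(float(-np.degrees(dy)/n),2))
if __name__=="__main__":
    a=[float(x) for x in sys.argv[1:]];plan(a[:3],a[3],int(a[4]))
E
python3 - <<'E'
from h import *
from workcell import monitor,viewer
f=viewer.grab_frame("wrist");s=monitor.observe();R=Ro.from_euler("xyz",s["tool_rot"])
print(R.inv().apply(f["eye"]-s["position"]),R.inv().apply(Ro.from_euler("xyz",f["rotation"]).apply([0,0,-1])),f["K"][0])
E
python3 plan.py .565 .03 .28 106 24
```

```text
[ 0.07042792 -0.00026429 -0.1421792 ] [-2.75795534e-01  3.15007001e-04  9.61216273e-01] [414.62557182   0.         327.05721087]
pos [ 0.2264 -0.5823  0.2309] yaw 21.24 total tool cm [ 53.75 -44.8   -4.91] twist total -84.76
[[2.2, -1.9, -0.2], [2.4, -1.7, -0.2], [2.5, -1.6, -0.2], [2.5, -1.4, -0.2], [2.6, -1.3, -0.2], [2.7, -1.1, -0.2], [2.8, -0.9, -0.2], [2.8, -0.8, -0.2], [2.9, -0.6, -0.2], [2.9, -0.4, -0.2], [2.9, -0.2, -0.2], [2.9, -0.0, -0.2], [2.9, 0.1, -0.2], [2.9, 0.3, -0.2], [2.9, 0.5, -0.2], [2.8, 0.7, -0.2], [2.8, 0.8, -0.2], [2.7, 1.0, -0.2], [2.7, 1.2, -0.2], [2.6, 1.3, -0.2], [2.5, 1.5, -0.2], [2.4, 1.6, -0.2], [2.3, 1.8, -0.2], [2.2, 1.9, -0.2]] twist/row -3.53
```

move_arm(
  gripper=[1,1,1,1,1,1,1,1],
  linear=[
    [2.2,-1.9,-0.2],
    [2.4,-1.7,-0.2],
    [2.5,-1.6,-0.2],
    [2.5,-1.4,-0.2],
    [2.6,-1.3,-0.2],
    [2.7,-1.1,-0.2],
    [2.8,-0.9,-0.2],
    [2.8,-0.8,-0.2],
  ],
  twist=[-3.5,-3.5,-3.5,-3.5,-3.5,-3.5,-3.5,-3.5],
)

```text
clock: 0.95
position: [0.3399, -0.377, 0.2473]
tool_rot: [-3.141, 0.0, 0.862]
force: [0.8, -0.3, 0.1]
grip_width: 0.0855
finger_force: 0.0
```

move_arm(
  gripper=[1,1,1,1,1,1,1,1],
  linear=[
    [2.9,-0.6,-0.2],
    [2.9,-0.4,-0.2],
    [2.9,-0.2,-0.2],
    [2.9,0,-0.2],
    [2.9,0.1,-0.2],
    [2.9,0.3,-0.2],
    [2.9,0.5,-0.2],
    [2.8,0.7,-0.2],
  ],
  twist=[-3.5,-3.5,-3.5,-3.5,-3.5,-3.5,-3.5,-3.5],
)

```text
clock: 1.75
position: [0.4549, -0.1739, 0.2634]
tool_rot: [-3.141, 0.0, 1.351]
force: [0.4, -1.2, -0.3]
grip_width: 0.0855
finger_force: 0.0
```

move_arm(
  gripper=[1,1,1,1,1,1,1,1],
  linear=[
    [2.8,0.8,-0.2],
    [2.7,1,-0.2],
    [2.7,1.2,-0.2],
    [2.6,1.3,-0.2],
    [2.5,1.5,-0.2],
    [2.4,1.6,-0.2],
    [2.3,1.8,-0.2],
    [2.2,1.9,-0.2],
  ],
  twist=[-3.5,-3.5,-3.5,-3.5,-3.5,-3.5,-3.5,-3.5],
)

```text
clock: 2.55
position: [0.5689, 0.0289, 0.2792]
tool_rot: [-3.141, -0.0, 1.839]
force: [-0.0, 0.3, 0.4]
grip_width: 0.0853
finger_force: 0.0
```

Run:
```python
from h import *
from workcell import monitor,viewer
f=viewer.grab_frame("wrist");s=monitor.observe();print(s["position"],s["tool_rot"],s["clock"],s["qpos"])
pickle.dump(f,open("wrist1.pkl","wb"));cv2.imwrite("pics/wrist1.png",f["img"][:,:,::-1])
```

```text
[0.57031393 0.03366859 0.27956183] [ 3.14001072e+00 -2.28656550e-03  1.84727706e+00] 2.6 [ 0.26068888  0.43676718 -0.5855701   1.66659411  0.26071213  1.11603079
 -0.120189  ]
```

View pics/wrist1.png

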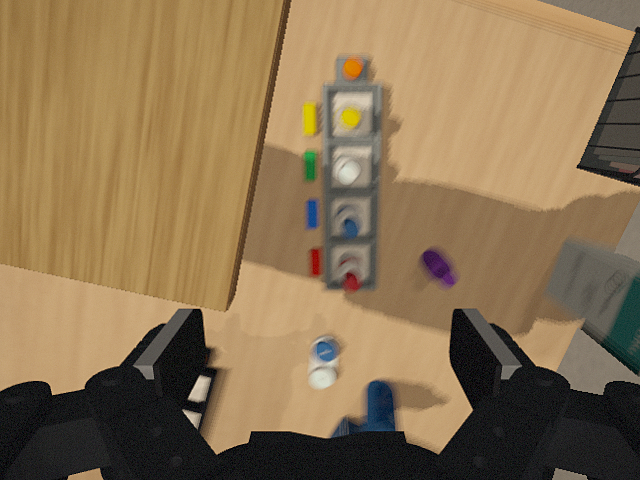

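Wrist view: stud (353,68), yellow cap (351,118), white cap (347,170), blue (350,228), red (350,283), purple decoy (437,265) outside the rack. The four tags match the order.

```bash
cat > m.py <<'E'
from h import *
from workcell import monitor,viewer
np.set_printoptions(precision=4,suppress=True)
f=viewer.grab_frame("wrist");pickle.dump(f,open("wrist2.pkl","wb"))
s,t=[pickle.load(open(n+"0.pkl","rb")) for n in("scene","top")]
C={"orange":((5,180,120),(16,255,255)),"red":((0,130,60),(4,255,255)),"red2":((172,130,50),(180,255,255)),"blue":((95,120,40),(120,255,255)),"yel":((20,140,80),(32,255,255)),"green":((50,120,40),(85,255,255))}
for k,(lo,hi) in C.items():
    print(k,[(a,b,onz(f,b,.01)[:2],onz(f,b,.065)[:2]) for a,b in blobs(f,lo,hi,(295,50,400,300),25)])
h=cv2.cvtColor(f["img"],cv2.COLOR_RGB2HSV);m=cv2.inRange(h,(0,0,150),(180,40,255));m[:, :330]=0;m[:,366:]=0
print(monitor.observe()["position"],monitor.observe()["tool_rot"])
u0,v0,u1,v1=300,50,400,300
cv2.imwrite("pics/w2.png",cv2.resize(f["img"][100:300,295:400,::-1],None,fx=3,fy=3,interpolation=3))
E
python3 m.py
```

```text
orange [(112, [350.3, 77.6], array([0.5617, 0.1463]), array([0.5603, 0.1403]))]
red [(249, [308.6, 267.9], array([ 0.5736, -0.0452]), array([ 0.5706, -0.0257])), (84, [344.0, 290.4], array([ 0.6167, -0.0595]), array([ 0.608, -0.038]))]
red2 [(168, [344.2, 288.0], array([ 0.6162, -0.0568]), array([ 0.6075, -0.0357]))]
blue [(315, [306.0, 220.0], array([0.5575, 0.0039]), array([0.5567, 0.0169])), (275, [343.6, 234.8], array([ 0.5988, -0.0006]), array([0.5924, 0.013 ]))]
yel [(400, [304.2, 125.3], array([0.5316, 0.0932]), array([0.5342, 0.0943])), (321, [344.3, 126.4], array([0.5688, 0.1028]), array([0.5665, 0.1025]))]
green [(340, [304.7, 171.5], array([0.5435, 0.0509]), array([0.5445, 0.0576]))]
[0.5694 0.0317 0.2792] [ 3.1408 -0.002   1.8431]
```

View pics/w2.png

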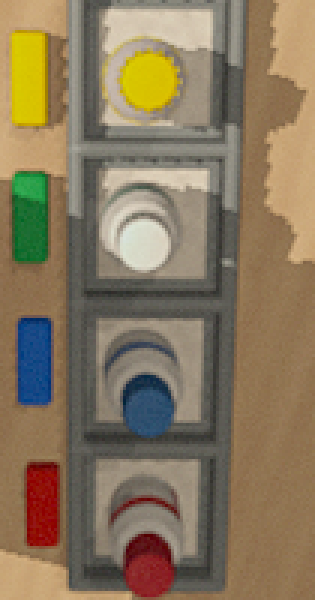

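```bash
python3 - <<'E'
from h import *
np.set_printoptions(precision=4,suppress=True)
f=pickle.load(open("wrist2.pkl","rb"));s,t=[pickle.load(open(n+"0.pkl","rb")) for n in("scene","top")]
W={"yel":(345,126.7),"green":(343.3,180.7),"blue":(344.3,235),"red":(345,290.7)}
T={"yel":(304.2,125.3),"green":(304.7,171.5),"blue":(306,220),"red":(308.6,267.9)}
S={"yel":(154.5,267),"green":(177,255),"blue":(198.5,241),"red":(220.5,226)}
th=np.radians(15.5)
for k in W:
    print(k,"cap",onz(f,W[k],.071)[:2],"tag+36",onz(f,T[k],.01)[:2]+.036*np.array([np.cos(th),np.sin(th)]),"tri",tri((f,s),(W[k],S[k])))
E
python3 plan.py .569 .0317 .28 105.5 1
```

```text
yel cap [0.5668 0.1024] tag+36 [0.5663 0.1028] tri (array([0.5668, 0.1016, 0.0721]), np.float64(0.0007877079311393931))
green cap [0.578  0.0598] tag+36 [0.5782 0.0605] tri (array([0.5782, 0.0584, 0.0685]), np.float64(0.0011470478888600008))
blue cap [0.5924 0.0145] tag+36 [0.5922 0.0136] tri (array([0.5929, 0.0125, 0.068 ]), np.float64(0.0011855987572148387))
red cap [ 0.608  -0.0357] tag+36 [ 0.6083 -0.0356] tri (array([ 0.6085, -0.0375,  0.0694]), np.float64(0.0011234291443568253))
pos [0.5694 0.0317 0.2792] yaw 105.6 total tool cm [ 0.01 -0.03 -0.08] twist total 0.1
```

```bash
python3 plan.py .608 -.036 .12 105.5 6
```

```text
pos [0.5694 0.0317 0.2792] yaw 105.6 total tool cm [-7.56  1.9  15.92] twist total 0.1
[[-1.3, 0.3, 2.7], [-1.3, 0.3, 2.7], [-1.3, 0.3, 2.7], [-1.3, 0.3, 2.7], [-1.3, 0.3, 2.7], [-1.3, 0.3, 2.7]] twist/row 0.02
```

move_arm(
  gripper=[0.6,0.6,0.6,0.6,0.6,0.6,0.6],
  linear=[
    [-1.3,0.3,2.7],
    [-1.3,0.3,2.7],
    [-1.3,0.3,2.7],
    [-1.3,0.4,2.7],
    [-1.2,0.3,2.7],
    [-1.2,0.3,2.4],
    [0,0,0],
  ],
  twist=[0,0,0,0,0,0,0],
  squeeze=20,
)

```text
clock: 3.35
position: [0.6053, -0.0425, 0.1172]
tool_rot: [-3.137, -0.001, 1.834]
force: [-0.4, 0.1, 0.1]
grip_width: 0.0512
finger_force: 0.0
```

move_arm(
  gripper=[0.6,0.6],
  linear=[
    [0,0,0],
    [0,0,0],
  ],
  twist=[0,0],
)

```text
clock: 3.55
position: [0.6071, -0.0397, 0.1217]
tool_rot: [3.14, 0.0, 1.837]
force: [-0.0, -0.3, -0.8]
grip_width: 0.0514
finger_force: 0.0
```

```bash
python3 plan.py .608 -.036 .024 105.5 4
```

```text
pos [ 0.6071 -0.0397  0.1217] yaw 105.26 total tool cm [0.33 0.18 9.77] twist total -0.24
[[0.1, 0.0, 2.4], [0.1, 0.0, 2.4], [0.1, 0.0, 2.4], [0.1, 0.0, 2.4]] twist/row -0.06
```

move_arm(
  gripper=[0.6,0.6,0.6,0.6,0.6,0.6,0.6,0.6],
  linear=[
    [0.3,0.2,1],
    [0,0,1.2],
    [0,0,1.2],
    [0,0,1.2],
    [0,0,1],
    [0,0,0.4],
    [0,0,0],
    [0,0,0],
  ],
  twist=[0,0,0,0,0,0,0,0],
)

```text
clock: 4.35
position: [0.6081, -0.0369, 0.0605]
tool_rot: [3.141, 0.0, 1.837]
force: [0.2, -0.2, 0.3]
grip_width: 0.0514
finger_force: 0.0
```

move_arm(
  gripper=[0.6,0.6],
  linear=[
    [0,0,0],
    [0,0,0],
  ],
  twist=[0,0],
)

```text
clock: 4.55
position: [0.6082, -0.037, 0.0607]
tool_rot: [3.141, 0.0, 1.837]
force: [-0.3, 0.2, -0.4]
grip_width: 0.0513
finger_force: 0.0
```

```bash
python3 plan.py .608 -.036 .024 105.5 4
python3 - <<'E'
from h import *
from workcell import viewer
f=viewer.grab_frame("wrist");cv2.imwrite("pics/w3.png",f["img"][:,:,::-1])
E
```

```text
pos [ 0.6082 -0.037   0.0607] yaw 105.24 total tool cm [0.1  0.01 3.67] twist total -0.26
[[0.0, 0.0, 0.9], [0.0, 0.0, 0.9], [0.0, 0.0, 0.9], [0.0, 0.0, 0.9]] twist/row -0.07
```

View pics/w3.png

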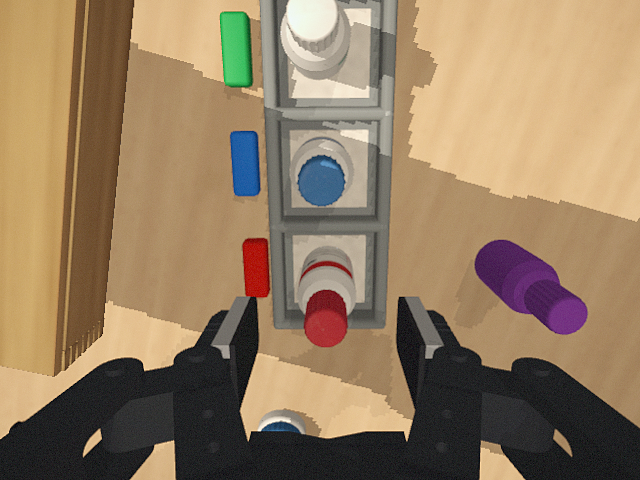

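Red bottle (326,300) is centred between the fingers (258 to 398), and the neighbouring bottles are clear. Now I descend and grip.

move_arm(
  gripper=[0.6,0.6,0.6,0.6,0.6,0.2,0.2,0.2],
  linear=[
    [0.1,0,1.2],
    [0,0,1.2],
    [0,0,1.2],
    [0,0,0],
    [0,0,0],
    [0,0,0],
    [0,0,0],
    [0,0,0],
  ],
  twist=[0,0,0,0,0,0,0,0],
  squeeze=20,
)

```text
clock: 5.4
position: [0.608, -0.0361, 0.0248]
tool_rot: [3.141, 0.0, 1.837]
force: [0.8, -0.3, 2.9]
grip_width: 0.0238
finger_force: 20.6
```

move_arm(
  gripper=[0.2,0.2,0.2],
  linear=[
    [0,0,0],
    [0,0,0],
    [0,0,0],
  ],
  twist=[0,0,0],
)

```text
clock: 5.7
position: [0.6079, -0.036, 0.0247]
tool_rot: [3.141, 0.0, 1.837]
force: [-1.3, 0.0, 6.5]
grip_width: 0.0241
finger_force: 20.8
```

move_arm(
  gripper=[0.2,0.2,0.2,0.2,0.2,0.2,0.2],
  linear=[
    [0,0,-0.5],
    [0,0,-1.5],
    [0,0,-2],
    [0,0,-2.5],
    [0,0,-2.5],
    [0,0,-1],
    [0,0,0],
  ],
  twist=[0,0,0,0,0,0,0],
)

```text
clock: 6.4
position: [0.6084, -0.0361, 0.1261]
tool_rot: [3.139, 0.001, 1.837]
force: [-0.2, 0.4, -0.2]
grip_width: 0.0236
finger_force: 20.3
```

```bash
python3 plan.py .470 -.2317 .125 87.4 10
```

```text
pos [ 0.6084 -0.0361  0.1261] yaw 105.23 total tool cm [-15.24 -18.49   0.11] twist total 17.83
[[-1.5, -1.8, 0.0], [-1.6, -1.8, 0.0], [-1.6, -1.8, 0.0], [-1.7, -1.7, 0.0], [-1.7, -1.6, 0.0], [-1.8, -1.6, 0.0], [-1.8, -1.5, 0.0], [-1.9, -1.5, 0.0], [-1.9, -1.4, 0.0], [-2.0, -1.4, 0.0]] twist/row 1.78
```

move_arm(
  gripper=[0.2,0.2,0.2,0.2,0.2],
  linear=[
    [-1.5,-1.8,0],
    [-1.6,-1.8,0],
    [-1.6,-1.8,0],
    [-1.7,-1.7,0],
    [-1.7,-1.6,0],
  ],
  twist=[1.8,1.8,1.8,1.8,1.8],
)

```text
clock: 6.9
position: [0.5375, -0.1337, 0.1233]
tool_rot: [-3.14, -0.0, 1.678]
force: [0.2, 0.0, -0.5]
grip_width: 0.024
finger_force: 20.3
```

move_arm(
  gripper=[0.2,0.2,0.2,0.2,0.2,0.2,0.2,0.2],
  linear=[
    [-1.8,-1.6,0],
    [-1.8,-1.5,0],
    [-1.9,-1.5,0],
    [-1.9,-1.4,0],
    [-2,-1.4,0],
    [0,0,0],
    [0,0,0],
    [0,0,0],
  ],
  twist=[1.8,1.8,1.8,1.7,1.7,0,0,0],
)

```text
clock: 7.7
position: [0.4694, -0.2296, 0.1239]
tool_rot: [-3.141, -0.001, 1.527]
force: [0.2, -0.2, 0.0]
grip_width: 0.024
finger_force: 20.3
```

```bash
python3 plan.py .470 -.2317 .026 87.4 1
python3 - <<'E'
from h import *
from workcell import viewer
np.set_printoptions(precision=4,suppress=True)
f=viewer.grab_frame("wrist");cv2.imwrite("pics/w4.png",f["img"][:,:,::-1])
for a,b in blobs(f,(0,0,130),(180,90,255),(150,0,480,480),600): print(a,b,onz(f,b,.006))
E
```

```text
pos [ 0.4694 -0.2296  0.1239] yaw 87.51 total tool cm [-0.2   0.07  9.79] twist total 0.11
2992 [329.8, 234.3] [ 0.4715 -0.2294  0.006 ]
2085 [329.7, 330.9] [ 0.4687 -0.299   0.006 ]
999 [329.4, 425.3] [ 0.4653 -0.3775  0.006 ]
```

View pics/w4.png

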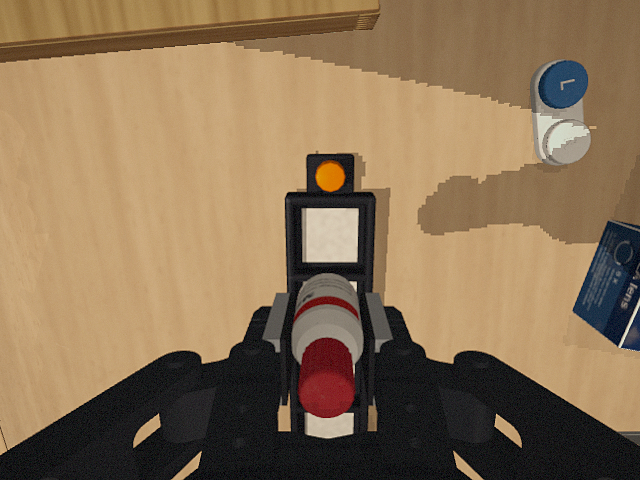

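The red bottle hangs upright in the gripper. The first pocket's liner is at (330,234) and the black stud at (330,177), in line with the gripper. Now I lower it.

move_arm(
  gripper=[0.2,0.2,0.2,0.2,0.2,0.2,0.2,0.2],
  linear=[
    [-0.1,0.2,1.5],
    [0,0,2],
    [0,0,2],
    [0,0,2],
    [0,0,1.2],
    [0,0,0.6],
    [0,0,0.4],
    [0,0,0],
  ],
  twist=[0,0,0,0,0,0,0,0],
)

```text
clock: 8.55
position: [0.4712, -0.2314, 0.0272]
tool_rot: [3.142, -0.0, 1.526]
force: [-0.3, 0.3, -0.2]
grip_width: 0.0238
finger_force: 20.3
```

move_arm(
  gripper=[0.2,0.2],
  linear=[
    [0,0,0],
    [0,0,0],
  ],
  twist=[0,0],
)

```text
clock: 8.75
position: [0.4714, -0.2317, 0.0279]
tool_rot: [3.141, 0.0, 1.526]
force: [-0.5, -0.4, -0.2]
grip_width: 0.024
finger_force: 20.3
```

move_arm(
  gripper=[0.2,0.2,0.2,0.2],
  linear=[
    [0,0,0.1],
    [0,0,0.1],
    [0,0,0],
    [0,0,0],
  ],
  twist=[0,0,0,0],
)

```text
clock: 9.15
position: [0.471, -0.2315, 0.0253]
tool_rot: [-3.142, -0.0, 1.526]
force: [0.2, -0.5, 0.1]
grip_width: 0.0239
finger_force: 20.3
```

move_arm(
  gripper=[0.2,0.2,0.2],
  linear=[
    [0,0,0.1],
    [0,0,0],
    [0,0,0],
  ],
  twist=[0,0,0],
)

```text
clock: 9.45
position: [0.4712, -0.2315, 0.0247]
tool_rot: [3.141, 0.0, 1.526]
force: [-2.3, 1.1, 10.5]
grip_width: 0.0241
finger_force: 21.2
```

Contact is felt, so I release and lift.

move_arm(
  gripper=[0.35,0.45,0.6,0.6,0.6,0.6,0.6,0.6],
  linear=[
    [0,0,0],
    [0,0,0],
    [0,0,0],
    [0,0,-1],
    [0,0,-2.5],
    [0,0,-3],
    [0,0,-3.5],
    [0,0,0],
  ],
  twist=[0,0,0,0,0,0,0,0],
)

```text
clock: 10.25
position: [0.4728, -0.2322, 0.1287]
tool_rot: [3.136, 0.002, 1.526]
force: [0.2, 0.7, -0.5]
grip_width: 0.0512
finger_force: 0.0
```

```bash
python3 plan.py .5923 .0138 .125 105.5 10
python3 - <<'E'
from h import *
from workcell import viewer
f=viewer.grab_frame("wrist");cv2.imwrite("pics/w5.png",f["img"][:,:,::-1])
E
```

```text
pos [ 0.4728 -0.2322  0.1287] yaw 87.43 total tool cm [25.11 10.83  0.37] twist total -18.07
[[2.5, 1.1, 0.0], [2.5, 1.2, 0.0], [2.4, 1.2, 0.0], [2.4, 1.3, 0.0], [2.4, 1.4, 0.0], [2.3, 1.5, 0.0], [2.3, 1.5, 0.0], [2.2, 1.6, 0.0], [2.2, 1.7, 0.0], [2.1, 1.7, 0.0]] twist/row -1.81
```

View pics/w5.png

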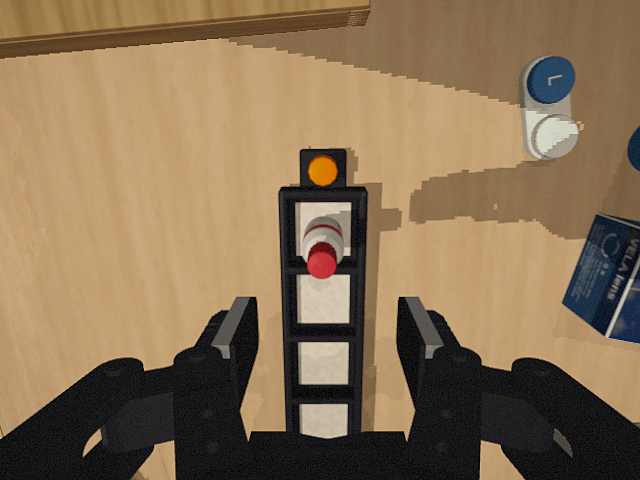

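The red bottle stands upright in the first pocket (323,245). Next is blue.

move_arm(
  gripper=[0.6,0.6,0.6,0.6,0.6],
  linear=[
    [2.5,1.1,0],
    [2.5,1.2,0],
    [2.4,1.2,0],
    [2.4,1.3,0],
    [2.4,1.4,0],
  ],
  twist=[-1.8,-1.8,-1.8,-1.8,-1.8],
)

```text
clock: 10.8
position: [0.5308, -0.1072, 0.1239]
tool_rot: [-3.141, -0.0, 1.684]
force: [0.0, 0.6, -0.9]
grip_width: 0.0512
finger_force: 0.0
```

move_arm(
  gripper=[0.6,0.6,0.6,0.6,0.6,0.6,0.6,0.6],
  linear=[
    [2.3,1.5,0],
    [2.3,1.5,0],
    [2.2,1.6,0],
    [2.2,1.7,0],
    [2.1,1.7,0],
    [0,0,0],
    [0,0,0],
    [0,0,0],
  ],
  twist=[-1.8,-1.8,-1.8,-1.8,-1.8,0,0,0],
)

```text
clock: 11.6
position: [0.5898, 0.0141, 0.1239]
tool_rot: [-3.141, 0.0, 1.839]
force: [-0.8, -0.5, -0.4]
grip_width: 0.0513
finger_force: 0.0
```

```bash
python3 plan.py .5923 .0138 .0247 105.5 1
```

```text
pos [0.5898 0.0141 0.1239] yaw 105.38 total tool cm [-0.09  0.23  9.92] twist total -0.12
```

move_arm(
  gripper=[0.6,0.6,0.6,0.6,0.6,0.6,0.6,0.6],
  linear=[
    [-0.1,0.2,1.5],
    [0,0,2],
    [0,0,2],
    [0,0,2],
    [0,0,1.4],
    [0,0,0.8],
    [0,0,0],
    [0,0,0],
  ],
  twist=[0,0,0,0,0,0,0,0],
)

```text
clock: 12.4
position: [0.5928, 0.0146, 0.0277]
tool_rot: [3.141, 0.0, 1.84]
force: [-0.9, 0.8, -0.2]
grip_width: 0.0515
finger_force: 0.0
```

```bash
python3 plan.py .5923 .0138 .0247 105.5 1
```

```text
pos [0.5928 0.0146 0.0277] yaw 105.43 total tool cm [-0.06 -0.07  0.3 ] twist total -0.07
```

move_arm(
  gripper=[0.6,0.6,0.2,0.2,0.2,0.2,0.2,0.2],
  linear=[
    [-0.1,-0.1,0.3],
    [0,0,0],
    [0,0,0],
    [0,0,0],
    [0,0,0],
    [0,0,0],
    [0,0,0],
    [0,0,0],
  ],
  twist=[0,0,0,0,0,0,0,0],
)

```text
clock: 13.2
position: [0.592, 0.0134, 0.0246]
tool_rot: [3.141, 0.0, 1.84]
force: [-1.6, -0.6, 6.3]
grip_width: 0.0238
finger_force: 21.3
```

move_arm(
  gripper=[0.2,0.2,0.2,0.2,0.2,0.2,0.2],
  linear=[
    [0,0,-0.5],
    [0,0,-1.5],
    [0,0,-2],
    [0,0,-2.5],
    [0,0,-2.5],
    [0,0,-1],
    [0,0,0],
  ],
  twist=[0,0,0,0,0,0,0],
)

```text
clock: 13.9
position: [0.5926, 0.0134, 0.1262]
tool_rot: [3.139, 0.001, 1.84]
force: [0.5, -0.6, -0.5]
grip_width: 0.0237
finger_force: 20.7
```

```bash
python3 plan.py .4687 -.281 .125 87.4 10
```

```text
pos [0.5926 0.0134 0.1262] yaw 105.43 total tool cm [-25.08 -19.77   0.12] twist total 18.03
[[-2.5, -2.0, 0.0], [-2.6, -1.9, 0.0], [-2.6, -1.8, 0.0], [-2.7, -1.7, 0.0], [-2.7, -1.6, 0.0], [-2.8, -1.6, 0.0], [-2.8, -1.5, 0.0], [-2.9, -1.4, 0.0], [-2.9, -1.3, 0.0], [-3.0, -1.2, 0.0]] twist/row 1.8
```

move_arm(
  gripper=[0.2,0.2,0.2,0.2,0.2],
  linear=[
    [-2.5,-2,0],
    [-2.6,-1.9,0],
    [-2.6,-1.8,0],
    [-2.7,-1.7,0],
    [-2.7,-1.6,0],
  ],
  twist=[1.8,1.8,1.8,1.8,1.8],
)

```text
clock: 14.4
position: [0.5294, -0.1345, 0.1234]
tool_rot: [-3.14, -0.0, 1.682]
force: [1.4, -0.1, 0.4]
grip_width: 0.0236
finger_force: 20.7
```

move_arm(
  gripper=[0.2,0.2,0.2,0.2,0.2,0.2,0.2,0.2],
  linear=[
    [-2.8,-1.6,0],
    [-2.8,-1.5,0],
    [-2.9,-1.4,0],
    [-2.9,-1.3,0],
    [-3,-1.2,0],
    [0,0,0],
    [0,0,0],
    [0,0,0],
  ],
  twist=[1.8,1.8,1.8,1.8,1.8,0,0,0],
)

```text
clock: 15.2
position: [0.4679, -0.2799, 0.1239]
tool_rot: [-3.141, -0.001, 1.528]
force: [-0.2, -0.0, 0.2]
grip_width: 0.0237
finger_force: 20.7
```

```bash
python3 plan.py .4687 -.281 .025 87.4 1
```

```text
pos [ 0.4679 -0.2799  0.1239] yaw 87.52 total tool cm [-0.11  0.08  9.89] twist total 0.12
```

move_arm(
  gripper=[0.2,0.2,0.2,0.2,0.2,0.2,0.2,0.2],
  linear=[
    [-0.1,0.1,1.5],
    [0,0,2],
    [0,0,2],
    [0,0,2],
    [0,0,1.2],
    [0,0,0.6],
    [0,0,0.4],
    [0,0,0],
  ],
  twist=[0,0,0,0,0,0,0,0],
)

```text
clock: 16.0
position: [0.4689, -0.2818, 0.0273]
tool_rot: [3.142, -0.0, 1.526]
force: [0.5, -0.2, 0.1]
grip_width: 0.0239
finger_force: 20.7
```

move_arm(
  gripper=[0.2,0.2,0.2,0.2,0.2,0.2],
  linear=[
    [0,0,0.1],
    [0,0,0.1],
    [0,0,0.1],
    [0,0,0],
    [0,0,0],
    [0,0,0],
  ],
  twist=[0,0,0,0,0,0],
)

```text
clock: 16.6
position: [0.4689, -0.2821, 0.0246]
tool_rot: [3.141, 0.0, 1.526]
force: [-0.1, 0.4, 6.4]
grip_width: 0.0239
finger_force: 21.2
```

move_arm(
  gripper=[0.35,0.45,0.6,0.6,0.6,0.6,0.6,0.6],
  linear=[
    [0,0,0],
    [0,0,0],
    [0,0,0],
    [0,0,-1],
    [0,0,-2.5],
    [0,0,-3],
    [0,0,-3.5],
    [0,0,0],
  ],
  twist=[0,0,0,0,0,0,0,0],
)

```text
clock: 17.4
position: [0.4705, -0.2828, 0.1289]
tool_rot: [3.136, 0.003, 1.526]
force: [0.7, 0.1, 0.4]
grip_width: 0.0512
finger_force: 0.0
```

```bash
python3 plan.py .578 .060 .125 105.5 12
```

```text
pos [ 0.4705 -0.2828  0.1289] yaw 87.43 total tool cm [34.73  9.2   0.39] twist total -18.07
[[2.9, 0.8, 0.0], [2.9, 0.8, 0.0], [2.8, 0.9, 0.0], [2.8, 1.0, 0.0], [2.8, 1.1, 0.0], [2.8, 1.1, 0.0], [2.7, 1.2, 0.0], [2.7, 1.3, 0.0], [2.7, 1.4, 0.0], [2.6, 1.4, 0.0], [2.6, 1.5, 0.0], [2.6, 1.6, 0.0]] twist/row -1.51
```

move_arm(
  gripper=[0.6,0.6,0.6,0.6,0.6,0.6],
  linear=[
    [2.9,0.8,0],
    [2.9,0.8,0],
    [2.8,0.9,0],
    [2.8,1,0],
    [2.8,1.1,0],
    [2.8,1.1,0],
  ],
  twist=[-1.5,-1.5,-1.5,-1.5,-1.5,-1.5],
)

```text
clock: 18.0
position: [0.5224, -0.1095, 0.1247]
tool_rot: [3.142, 0.0, 1.684]
force: [0.4, 0.2, -0.1]
grip_width: 0.0512
finger_force: 0.0
```

move_arm(
  gripper=[0.6,0.6,0.6,0.6,0.6,0.6,0.6,0.6],
  linear=[
    [2.7,1.2,0],
    [2.7,1.3,0],
    [2.7,1.4,0],
    [2.6,1.4,0],
    [2.6,1.5,0],
    [2.6,1.6,0],
    [0,0,0],
    [0,0,0],
  ],
  twist=[-1.5,-1.5,-1.5,-1.5,-1.5,-1.5,0,0],
)

```text
clock: 18.8
position: [0.5765, 0.0613, 0.1244]
tool_rot: [-3.141, -0.0, 1.841]
force: [0.2, -0.7, 0.8]
grip_width: 0.0515
finger_force: 0.0
```

```bash
python3 plan.py .578 .060 .0247 105.5 1;  python3 - <<'E'
from h import *
from workcell import viewer
f=viewer.grab_frame("wrist");g=viewer.grab_frame("top");cv2.imwrite("pics/w6.png",np.hstack([cv2.resize(f["img"],(400,300)),cv2.resize(g["img"][140:290,220:420],(400,300))])[:,:,::-1])
E
```

```text
pos [0.5765 0.0613 0.1244] yaw 105.5 total tool cm [-0.16  0.11  9.97] twist total -0.0
```

View pics/w6.png

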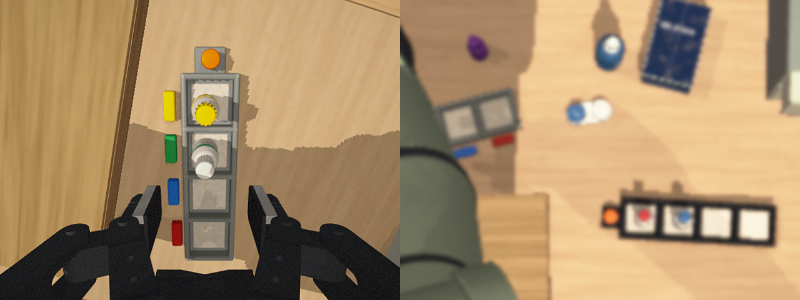

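Left panel: the white-capped bottle (204,160) is ahead, centred. Right panel: red (643,215) and blue (683,217) stand in black pockets 1 and 2, and the bystanders are undisturbed.

move_arm(
  gripper=[0.6,0.6,0.6,0.6,0.6,0.6,0.6,0.6],
  linear=[
    [-0.2,0.1,1.5],
    [0,0,2],
    [0,0,2],
    [0,0,2],
    [0,0,1.4],
    [0,0,0.8],
    [0,0,0],
    [0,0,0],
  ],
  twist=[0,0,0,0,0,0,0,0],
)

```text
clock: 19.7
position: [0.5785, 0.0592, 0.0277]
tool_rot: [3.141, 0.0, 1.84]
force: [0.6, 0.2, 0.4]
grip_width: 0.0515
finger_force: 0.0
```

```bash
python3 plan.py .578 .060 .0247 105.5 1
```

```text
pos [0.5785 0.0592 0.0277] yaw 105.44 total tool cm [ 0.09 -0.02  0.3 ] twist total -0.06
```

move_arm(
  gripper=[0.6,0.6,0.2,0.2,0.2,0.2,0.2,0.2],
  linear=[
    [0.1,0,0.3],
    [0,0,0],
    [0,0,0],
    [0,0,0],
    [0,0,0],
    [0,0,0],
    [0,0,0],
    [0,0,0],
  ],
  twist=[0,0,0,0,0,0,0,0],
)

```text
clock: 20.5
position: [0.5781, 0.0602, 0.0245]
tool_rot: [3.141, 0.0, 1.84]
force: [-1.3, -1.0, 5.7]
grip_width: 0.0232
finger_force: 22.5
```

move_arm(
  gripper=[0.2,0.2,0.2,0.2,0.2,0.2,0.2],
  linear=[
    [0,0,-0.5],
    [0,0,-1.5],
    [0,0,-2],
    [0,0,-2.5],
    [0,0,-2.5],
    [0,0,-1],
    [0,0,0],
  ],
  twist=[0,0,0,0,0,0,0],
)

```text
clock: 21.2
position: [0.5787, 0.0602, 0.1262]
tool_rot: [3.139, 0.001, 1.84]
force: [0.2, 0.1, -0.9]
grip_width: 0.0238
finger_force: 22.0
```

```bash
python3 plan.py .4665 -.331 .125 87.4 14
```

```text
pos [0.5787 0.0602 0.1262] yaw 105.43 total tool cm [-34.72 -21.22   0.12] twist total 18.03
[[-2.5, -1.5, 0.0], [-2.5, -1.5, 0.0], [-2.5, -1.4, 0.0], [-2.6, -1.3, 0.0], [-2.6, -1.3, 0.0], [-2.6, -1.2, 0.0], [-2.7, -1.2, 0.0], [-2.7, -1.1, 0.0], [-2.7, -1.0, 0.0], [-2.7, -1.0, 0.0], [-2.8, -0.9, 0.0], [-2.8, -0.9, 0.0], [-2.8, -0.8, 0.0], [-2.8, -0.7, 0.0]] twist/row 1.29
```

move_arm(
  gripper=[0.2,0.2,0.2,0.2,0.2,0.2,0.2],
  linear=[
    [-2.5,-1.5,0],
    [-2.5,-1.5,0],
    [-2.5,-1.4,0],
    [-2.6,-1.3,0],
    [-2.6,-1.3,0],
    [-2.6,-1.2,0],
    [-2.7,-1.2,0],
  ],
  twist=[1.3,1.3,1.3,1.3,1.3,1.3,1.3],
)

```text
clock: 21.9
position: [0.5209, -0.1361, 0.1235]
tool_rot: [-3.14, -0.001, 1.681]
force: [0.6, 1.3, 0.0]
grip_width: 0.0238
finger_force: 22.0
```

move_arm(
  gripper=[0.2,0.2,0.2,0.2,0.2,0.2,0.2,0.2],
  linear=[
    [-2.7,-1.1,0],
    [-2.7,-1,0],
    [-2.7,-1,0],
    [-2.8,-0.9,0],
    [-2.8,-0.9,0],
    [-2.8,-0.8,0],
    [-2.8,-0.7,0],
    [0,0,0],
  ],
  twist=[1.3,1.3,1.3,1.3,1.3,1.2,1.2,0],
)

```text
clock: 22.7
position: [0.4638, -0.3346, 0.1231]
tool_rot: [-3.14, 0.001, 1.521]
force: [0.3, 0.0, -1.4]
grip_width: 0.0236
finger_force: 22.0
```

move_arm(
  gripper=[0.2,0.2],
  linear=[
    [0,0,0],
    [0,0,0],
  ],
  twist=[0,0],
)

```text
clock: 22.9
position: [0.4662, -0.3299, 0.1238]
tool_rot: [-3.141, -0.001, 1.527]
force: [-0.2, 0.7, 0.1]
grip_width: 0.0236
finger_force: 22.0
```

```bash
python3 plan.py .4665 -.331 .025 87.4 1
```

```text
pos [ 0.4662 -0.3299  0.1238] yaw 87.51 total tool cm [-0.11  0.03  9.88] twist total 0.11
```

move_arm(
  gripper=[0.2,0.2,0.2,0.2,0.2,0.2,0.2,0.2],
  linear=[
    [-0.1,0,1.5],
    [0,0,2],
    [0,0,2],
    [0,0,2],
    [0,0,1.2],
    [0,0,0.6],
    [0,0,0.4],
    [0,0,0],
  ],
  twist=[0,0,0,0,0,0,0,0],
)

```text
clock: 23.7
position: [0.4662, -0.3318, 0.0273]
tool_rot: [3.142, -0.0, 1.526]
force: [0.4, 0.2, -1.0]
grip_width: 0.0239
finger_force: 22.0
```

move_arm(
  gripper=[0.2,0.2,0.2,0.2,0.2,0.2],
  linear=[
    [0,0,0.1],
    [0,0,0.1],
    [0,0,0.1],
    [0,0,0],
    [0,0,0],
    [0,0,0],
  ],
  twist=[0,0,0,0,0,0],
)

```text
clock: 24.3
position: [0.4662, -0.3321, 0.0245]
tool_rot: [3.141, 0.0, 1.526]
force: [-0.9, -1.1, 4.2]
grip_width: 0.0239
finger_force: 22.4
```

move_arm(
  gripper=[0.35,0.45,0.6,0.6,0.6,0.6,0.6,0.6],
  linear=[
    [0,0,0],
    [0,0,0],
    [0,0,0],
    [0,0,-1],
    [0,0,-2.5],
    [0,0,-3],
    [0,0,-3.5],
    [0,0,0],
  ],
  twist=[0,0,0,0,0,0,0,0],
)

```text
clock: 25.1
position: [0.4678, -0.333, 0.129]
tool_rot: [3.136, 0.003, 1.526]
force: [0.5, -1.3, -0.1]
grip_width: 0.0512
finger_force: 0.0
```

```bash
python3 plan.py .5666 .1025 .125 105.5 14
```

```text
pos [ 0.4678 -0.333   0.129 ] yaw 87.43 total tool cm [43.94  7.92  0.4 ] twist total -18.07
[[3.1, 0.6, 0.0], [3.1, 0.6, 0.0], [3.1, 0.7, 0.0], [3.1, 0.8, 0.0], [3.1, 0.8, 0.0], [3.1, 0.9, 0.0], [3.0, 1.0, 0.0], [3.0, 1.1, 0.0], [3.0, 1.1, 0.0], [3.0, 1.2, 0.0], [2.9, 1.3, 0.0], [2.9, 1.3, 0.0], [2.9, 1.4, 0.0], [2.8, 1.4, 0.0]] twist/row -1.29
```

move_arm(
  gripper=[0.6,0.6,0.6,0.6,0.6,0.6,0.6],
  linear=[
    [3.1,0.6,0],
    [3.1,0.6,0],
    [3.1,0.7,0],
    [3.1,0.8,0],
    [3.1,0.8,0],
    [3.1,0.9,0],
    [3,1,0],
  ],
  twist=[-1.3,-1.3,-1.3,-1.3,-1.3,-1.3,-1.3],
)

```text
clock: 25.8
position: [0.515, -0.1132, 0.1246]
tool_rot: [3.142, 0.0, 1.686]
force: [-0.8, 0.5, -0.3]
grip_width: 0.0509
finger_force: 0.0
```

move_arm(
  gripper=[0.6,0.6,0.6,0.6,0.6,0.6,0.6,0.6],
  linear=[
    [3,1.1,0],
    [3,1.1,0],
    [3,1.2,0],
    [2.9,1.3,0],
    [2.9,1.3,0],
    [2.9,1.4,0],
    [2.8,1.4,0],
    [0,0,0],
  ],
  twist=[-1.3,-1.3,-1.3,-1.3,-1.3,-1.2,-1.2,0],
)

```text
clock: 26.6
position: [0.5646, 0.108, 0.1247]
tool_rot: [3.14, -0.002, 1.846]
force: [-0.8, -0.7, -0.2]
grip_width: 0.0515
finger_force: 0.0
```

move_arm(
  gripper=[0.6,0.6],
  linear=[
    [0,0,0],
    [0,0,0],
  ],
  twist=[0,0],
)

```text
clock: 26.8
position: [0.5643, 0.1021, 0.1243]
tool_rot: [-3.141, 0.001, 1.839]
force: [-0.4, -0.4, -0.4]
grip_width: 0.0513
finger_force: 0.0
```

```bash
python3 plan.py .5666 .1025 .0247 105.5 1
```

```text
pos [0.5643 0.1021 0.1243] yaw 105.38 total tool cm [-0.02  0.23  9.96] twist total -0.12
```

move_arm(
  gripper=[0.6,0.6,0.6,0.6,0.6,0.6,0.6,0.6],
  linear=[
    [0,0.2,1.5],
    [0,0,2],
    [0,0,2],
    [0,0,2],
    [0,0,1.4],
    [0,0,0.8],
    [0,0,0],
    [0,0,0],
  ],
  twist=[0,0,0,0,0,0,0,0],
)

```text
clock: 27.6
position: [0.5667, 0.1037, 0.0277]
tool_rot: [3.141, -0.0, 1.84]
force: [0.0, 0.6, -0.2]
grip_width: 0.0513
finger_force: 0.0
```

```bash
python3 plan.py .5666 .1025 .0247 105.5 1
```

```text
pos [0.5667 0.1037 0.0277] yaw 105.43 total tool cm [-0.11 -0.04  0.3 ] twist total -0.07
```

move_arm(
  gripper=[0.6,0.6,0.2,0.2,0.2,0.2,0.2,0.2],
  linear=[
    [-0.1,0,0.3],
    [0,0,0],
    [0,0,0],
    [0,0,0],
    [0,0,0],
    [0,0,0],
    [0,0,0],
    [0,0,0],
  ],
  twist=[0,0,0,0,0,0,0,0],
)

```text
clock: 28.4
position: [0.5668, 0.1028, 0.0246]
tool_rot: [3.141, 0.0, 1.84]
force: [-2.6, -0.1, 5.2]
grip_width: 0.0233
finger_force: 20.4
```

move_arm(
  gripper=[0.2,0.2,0.2,0.2,0.2,0.2,0.2],
  linear=[
    [0,0,-0.5],
    [0,0,-1.5],
    [0,0,-2],
    [0,0,-2.5],
    [0,0,-2.5],
    [0,0,-1],
    [0,0,0],
  ],
  twist=[0,0,0,0,0,0,0],
)

```text
clock: 29.1
position: [0.5674, 0.1028, 0.1261]
tool_rot: [3.139, 0.0, 1.84]
force: [0.3, 0.0, 0.4]
grip_width: 0.0239
finger_force: 20.0
```

```bash
python3 plan.py .464 -.380 .125 87.4 16
```

```text
pos [0.5674 0.1028 0.1261] yaw 105.43 total tool cm [-43.79 -22.82   0.11] twist total 18.03
[[-2.7, -1.4, 0.0], [-2.8, -1.4, 0.0], [-2.8, -1.3, 0.0], [-2.8, -1.3, 0.0], [-2.8, -1.2, 0.0], [-2.9, -1.2, 0.0], [-2.9, -1.1, 0.0], [-2.9, -1.0, 0.0], [-2.9, -1.0, 0.0], [-2.9, -0.9, 0.0], [-3.0, -0.9, 0.0], [-3.0, -0.8, 0.0], [-3.0, -0.7, 0.0], [-3.0, -0.7, 0.0], [-3.0, -0.6, 0.0], [-3.0, -0.6, 0.0]] twist/row 1.13
```

move_arm(
  gripper=[0.2,0.2,0.2,0.2,0.2,0.2,0.2,0.2],
  linear=[
    [-2.7,-1.4,0],
    [-2.8,-1.4,0],
    [-2.8,-1.3,0],
    [-2.8,-1.3,0],
    [-2.8,-1.2,0],
    [-2.9,-1.2,0],
    [-2.9,-1.1,0],
    [-2.9,-1,0],
  ],
  twist=[1.1,1.1,1.1,1.1,1.1,1.1,1.2,1.2],
)

```text
clock: 29.9
position: [0.514, -0.1399, 0.1234]
tool_rot: [-3.14, -0.001, 1.682]
force: [-0.1, 0.1, -0.5]
grip_width: 0.0236
finger_force: 20.0
```

move_arm(
  gripper=[0.2,0.2,0.2,0.2,0.2,0.2,0.2,0.2],
  linear=[
    [-2.9,-1,0],
    [-2.9,-0.9,0],
    [-3,-0.9,0],
    [-3,-0.8,0],
    [-3,-0.7,0],
    [-3,-0.7,0],
    [-3,-0.6,0],
    [-3,-0.6,0],
  ],
  twist=[1.1,1.1,1.1,1.1,1.1,1.1,1.2,1.2],
)

```text
clock: 30.7
position: [0.4629, -0.3805, 0.1232]
tool_rot: [-3.14, -0.001, 1.525]
force: [-0.4, 0.4, 0.5]
grip_width: 0.0238
finger_force: 20.0
```

move_arm(
  gripper=[0.2,0.2,0.2,0.2],
  linear=[
    [0,0,0],
    [0,0,0],
    [0,0,0],
    [0,0,0],
  ],
  twist=[0,0,0,0],
)

```text
clock: 31.1
position: [0.4641, -0.3785, 0.1241]
tool_rot: [-3.141, -0.0, 1.528]
force: [0.2, -1.1, -0.8]
grip_width: 0.0237
finger_force: 20.0
```

```bash
python3 plan.py .464 -.380 .025 87.4 1
```

```text
pos [ 0.4641 -0.3785  0.1241] yaw 87.53 total tool cm [-0.15 -0.01  9.91] twist total 0.13
```

move_arm(
  gripper=[0.2,0.2,0.2,0.2,0.2,0.2,0.2,0.2],
  linear=[
    [-0.1,0,1.5],
    [0,0,2],
    [0,0,2],
    [0,0,2],
    [0,0,1.2],
    [0,0,0.6],
    [0,0,0.4],
    [0,0,0],
  ],
  twist=[0,0,0,0,0,0,0,0],
)

```text
clock: 31.9
position: [0.4638, -0.3805, 0.0273]
tool_rot: [3.142, -0.0, 1.526]
force: [-1.1, 0.6, -0.6]
grip_width: 0.0238
finger_force: 20.0
```

move_arm(
  gripper=[0.2,0.2,0.2,0.2,0.2,0.2],
  linear=[
    [0,0,0.1],
    [0,0,0.1],
    [0,0,0.1],
    [0,0,0],
    [0,0,0],
    [0,0,0],
  ],
  twist=[0,0,0,0,0,0],
)

```text
clock: 32.5
position: [0.4638, -0.3808, 0.0246]
tool_rot: [3.141, 0.0, 1.526]
force: [-0.2, -0.7, 5.8]
grip_width: 0.0239
finger_force: 20.5
```

move_arm(
  gripper=[0.35,0.45,0.6,0.6,0.6,0.6,0.6,0.6],
  linear=[
    [0,0,0],
    [0,0,0],
    [0,0,0],
    [0,0,-1],
    [0,0,-2.5],
    [0,0,-3],
    [0,0,-3.5],
    [0,0,-3.5],
  ],
  twist=[0,0,0,0,0,0,0,0],
)

```text
clock: 33.3
position: [0.4636, -0.3803, 0.1613]
tool_rot: [3.141, -0.0, 1.526]
force: [0.9, 0.1, -0.5]
grip_width: 0.0511
finger_force: 0.0
```

move_arm(
  gripper=[0.6,0.6,0.6,0.6,0.6,0.6],
  linear=[
    [-1,0,-2],
    [-1,0,-2],
    [-1,0,-1],
    [0,0,0],
    [0,0,0],
    [0,0,0],
  ],
  twist=[0,0,0,0,0,0],
)

```text
clock: 33.9
position: [0.4621, -0.4097, 0.2082]
tool_rot: [-3.14, -0.001, 1.527]
force: [-0.5, 0.3, -1.4]
grip_width: 0.0514
finger_force: 0.0
```

Run:
```python
from h import *
from workcell import viewer
np.set_printoptions(precision=4,suppress=True)
f=viewer.grab_frame("wrist");g=viewer.grab_frame("scene");cv2.imwrite("pics/w7.png",np.hstack([cv2.resize(f["img"],(400,300)),cv2.resize(g["img"][150:330,120:360],(400,300))])[:,:,::-1])
```

```text
(no output)
```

View pics/w7.png

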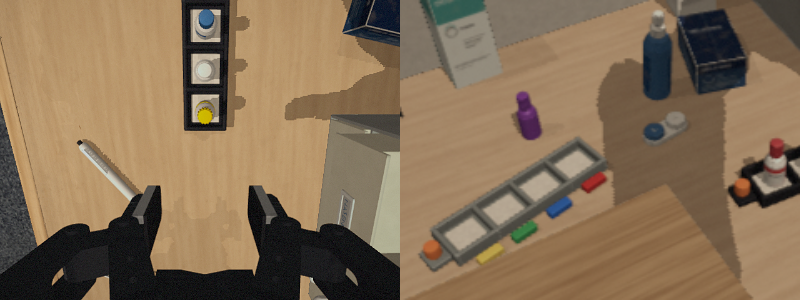

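All four stand upright: blue (206,20), white/green (205,70) and yellow (205,115) in the left panel, and red next to the stud (775,165) in the right panel. The grey rack is empty, and the spray, lens case and pen torch are where they were. I'm handing the job in.

```bash
python3 -c "
from workcell import bot
print(bot.job_done())"
```

```text
the job is handed in; nothing more can be done
None
```

All four bottles stand upright in the black rack in reverse order (red, blue, green, yellow from the stud), the bystanders were not moved, and the job was handed in at about 34 s on the robot's clock.

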